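Clamp the valve block by turning the eye screw with its bar

TASK

Take the steel bar from its rest, slide it through the loop of the clamp's eye screw and turn the screw clockwise with it until the clamp's finger has pushed the valve block back against the fence and holds it firmly; do not overtighten, and turn the screw only by the bar. Then draw the bar out, lay it back in the two notches of its rest and leave everything else where it is.

Things in the scene. Friction and masses are not known exactly. Their poses are not given: they have to be found in the camera images.
- fixture: Fixed aluminium base plate of the clamp, 180 x 160 x 12 mm (x, y, z), origin under its centre, z up. A steel fence (30 mm high above the plate, 100 mm along its y, centred at y = +28 mm) is bolted across it on the +x side of the valve block; its block-side face lies at x = 36 to 47 mm, set differently each time, so how far the screw must turn has to be felt.
- bore (a point): Centre of the eye screw's bore in the plate, at its x = -35 mm, y = 0, 20 mm above the bench, axes of the plate. The screw turns about the vertical here with dry friction of 0.25 N m and stays where left. It must turn 0.35 to 1.2 rad clockwise (from above); torque rises a little while the finger slides the block, then to 0.8 N m within 0.03 to 0.08 rad once the block meets the fence: go slowly.
- eye: Steel eye screw: 14 mm shaft, broad loop on top, clamp finger below. Origin on its axis at bench level, z up. Its x axis is the loop's through-hole, pointing to the side (about the plate's -y) with room for a hand and starting 60 to 72 degrees clockwise of the plate's +x. Well tightened at 0.6 to 0.9 N m in all, which a stiffly held bar passes on partly as side force, partly as twist of the wrist.
- finger (a point): Centre of the clamp finger's round tip (radius 6 mm), 32 mm from the screw's axis, 30 mm above the bench, finger 16 mm high; seen from above it lies 160 degrees anticlockwise of the loop's x axis. Turned clockwise it swings against the block's -x face and pushes the block to the fence. Finger on block 10 to 20 N is a firm hold; a torque of 0.4 N m is too little, above 1.2 N m too much.
- loop (a point): Centre of the loop of the eye screw, 90 mm above the bench, on the screw's axis; axes as eye (x along the through-hole). The hole is octagonal, 17 mm across flats; the loop is 24 mm long along the hole and its strap is 4 mm thick, 25 mm over all. A bar in it has about 0.28 rad of play to each side before it bites.
- valve: The loose valve block to be clamped: plain aluminium, 50 x 70 x 40 mm (x, y, z), 0.38 kg, with two brass ports on top that stand 6 mm proud. Origin under its centre, axes about those of the plate; it stands on the plate between finger and fence, with 1 to 19 mm of gap to the fence at the start.
- bar: The loose straight round steel bar, 10 mm diameter, 200 mm long, round ends, 0.12 kg. Origin at its middle, x along its length (either end may go into the loop).
- rest: Fixed grey plastic rest for the bar: foot 140 x 50 mm, 10 mm high, and two posts 110 mm apart along its x with 90 degree V notches, open upward, 31 mm wide, tops 57 mm above the bench. Origin under its centre. A bar lying in the notches has its axis 45 mm above the bench, along the rest's x, and is free over 100 mm between the posts.
- vial_a: Bystander: small capped vial, 22 mm diameter, 42 mm high, standing on the fixture's plate near the corner at -x, -y. Origin under its centre.
- vial_b: Bystander: small capped vial, 22 mm diameter, 42 mm high, on the bench. Origin under its centre.
- vial_c: Bystander: small bottle, 28 mm diameter, 55 mm high, on the bench. Origin under its centre.
- nut: Bystander: brass gland nut, 26 mm diameter, 26 mm high. Origin under its centre.
- spare_block: Bystander: small spare aluminium block, 45 x 30 x 30 mm with one port. Origin under its centre.
- spanner: Bystander: steel spanner, 150 mm long, lying on the bench.
There are look-alikes about, which are no part of the job. Several things have the shape of the bar; the one meant has the colours described above.

How it is judged:
On the way, in this order (a step that is already met when the one before it is completed fails the run):
1. the bar is through the loop (x of loop in the frame of bar between -0.088 and 0.088 m and y of loop in the frame of bar between -0.009 and 0.009 m and z of loop in the frame of bar between -0.009 and 0.009 m), for 0.1 s.
2. with the bar in the loop, the clamp finger presses the valve block with more than 7 N (contact force between eye and valve above 7 N and x of loop in the frame of bar between -0.1 and 0.1 m and distance between loop and bar below 0.1 m), for 0.2 s.
At the end, for the whole second after the job is handed in: The clamp finger still presses the upright valve block against the fence with more than 4 N, and the bar lies at rest in both notches of its rest (axis 45 mm +-4 mm above the bench, along the rest within 0.06 rad, its middle within 30 mm of the rest's centre) (contact force between eye and valve above 4 N and angle between valve's own z axis and vertical below 0.06 rad and horizontal distance between bar and rest below 0.03 m and angle between the x axis of bar and the x axis of rest, either way round below 0.06 rad and height (world z) of bar between 0.041 and 0.049 m and linear speed of bar below 0.02 m/s and linear speed of valve below 0.01 m/s); the robot touches nothing.
It fails at once if the clamp is overtightened: the finger presses the block with more than 40 N (contact force between eye and valve above 40 N).
It fails at once if the robot itself touches the eye screw (it is turned only by the bar) (contact force between any of the fingers, the arm and eye above 0.5 N).
It fails at once if the robot or the bar pushes the valve block (contact force between any of the fingers, the arm, bar and valve above 1 N).
It fails at once if a bystander is moved by more than 20 mm (distance of any of vial_a, vial_b, vial_c, nut, spare_block, spanner from where it was at the start of the episode above 0.02 m).
It also fails if it takes over 67 s, if anything falls off the work surface, if the arm or the gripper's body presses on something with over 40 N, if the wrist force passes 120 N, or if a joint passes its speed limit or range.

ROBOT

A 7-joint arm with a two-finger parallel gripper is mounted at the origin on the work surface. World frame = base frame: x ahead of the robot, y to its left, z up, the work surface at z = 0. Lengths are in m, angles in rad, forces in N, time in s.
With the tool pointing down it reaches from about 0.425 to 0.95 m from the base axis. Payload 4.7 kg.
Tool frame: the origin (TCP) lies on the centre line of the jaws, within the pads' length; the fingertips stand robot.nose_length ahead of it and the grasp point (between the pads) lies 8 mm behind it (robot.nose_length is the distance from the TCP to the fingertips, in m); z points along the fingers, x is the direction in which the jaws open and shut, and the axes are right-handed (so a half turn about z gives the same grasp; the last joint's range is limited). The gripper opens to 85 mm and grips with 20 to 120 N. Pads are 22 mm wide; open, the fingers measure 114 mm over their backs; the gripper's body (76 mm by 85 mm) begins 54 mm behind the grasp point. The pads swing forward as they close: fully open they stand 13 mm farther back than shut.
Start: joints at [-1.371, 0.469, -0.049, 1.532, 0.024, 1.141, -0.082], TCP at [0.153, 0.657, 0.242] pointing down, gripper open.
Joint ranges: [-2.59, 2.59], [-0.33, 1.99], [-1.39, 1.29], [0.1, 2.45], [-1.04, 4.18], [0.21, 1.99], [-2.66, 2.66]. Speed limits (rad/s): [2.57, 2.57, 3.14, 3.14, 3.14, 3.14, 3.14].

INTERFACE

Orientations are given as [roll, pitch, yaw] about the fixed x, y, z axes, in that order (R = Rz(yaw) Ry(pitch) Rx(roll)).
In Python, from plant import robot gives the robot as it stands. Calls block until the motion is done:
- robot.goto(position, orientation): joint-space move of the TCP to a pose.
- robot.move_straight(position, vel=0.15, attitude=None, contact_N=None): straight line of the TCP; attitude=None keeps the orientation; vel is the mean speed in m/s. With contact_N (N) it stops when the force on the tool has changed by that much, and returns True; else False.
- robot.move_joints(angles): joint-space move.
- robot.grip(opening, strength=None): opening from 0.0 (shut) to 1.0 (fully open); strength is the grip in N (None keeps the last); returns when the fingers have stopped.
- robot.sleep(seconds).
- robot.inverse_kinematics(position, orientation): joint angles nearest the present ones, or None.
- robot.sense(): the state.
- robot.grab_frame(name): name is "scene" or "top"; returns a dict with "image" (480x640x3 uint8, red, green, blue), "range_z" (480x640 float32, m along the optical axis (not along the pixel's ray), 0 where there is no reading), "fx", "fy", "cx", "cy" (pixels), "dist_coeffs" ([k1, k2, p1, p2, k3] as OpenCV has them; the pictures are not rectified), "R" (3x3) and "t" (3): a world point X has camera coordinates R X + t. Camera axes: x right, y down, z forward; pixel columns grow to the right and rows downward; lengths in m; the calibration is good to about 2 mm. A picture is of the moment at which its call begins.
A pose or a line that the arm cannot do raises robot.IKError and nothing moves.
- robot.close_job(): hands the job in, once; it reports no verdict.
The state is a dict: "t": time; "joint_pos": joint angles; "joint_velocities": joint speeds; "effort": joint torques, N m; "tcp_pos": TCP position; "tcp_rot": TCP orientation; "wrist_force": force on the tool from outside, world axes, zero at the start; "torque": the same for the moment, N m; "opening": opening from 0.0 (shut) to 1.0 (fully open).
Only numpy, scipy, OpenCV 4.12 (cv2) and the standard library are available. Lean on these libraries where they do the work, as an engineer would, in place of code of your own. Each camera call takes 0.05 s, during which the arm holds its last target.

## Working session

There is one attempt and no reset: what is moved stays moved. The work goes in short steps, each a Python script; the robot and the scene stay as the last script left them, time stands still between calls to the robot, and variables do not carry over. Pictures are saved under pics/ and viewed, and the job is handed in when it is done.

```bash
ls; mkdir -p pics; python3 - <<'E'
from plant import robot
import cv2
s=robot.sense(); print(s); print(robot.nose_length)
for n in("scene","top"):
    f=robot.grab_frame(n)
    cv2.imwrite(f"pics/{n}0.png",f["image"][:,:,::-1])
    print(n,{k:f[k] for k in("fx","fy","cx","cy","dist_coeffs","R","t")})
E
```

```text
pics
{'t': 0.0, 'joint_pos': array([-1.37090727,  0.46947836, -0.04857522,  1.53368627,  0.02407825,
        1.14097356, -0.08233147]), 'joint_velocities': array([ 6.27309302e-04,  9.16100067e-04, -2.27031211e-03,  3.17193751e-04,
       -1.88972860e-03,  2.71422048e-04,  3.15712114e-05]), 'effort': array([ 5.59230539e-04, -5.10303569e+01, -4.64582210e-02, -2.37711149e+01,
        1.06239924e-02,  7.52459775e-03, -4.23482433e-06]), 'tcp_pos': array([0.15295753, 0.65687404, 0.24123967]), 'tcp_rot': array([3.14153282e+00, 1.96000440e-03, 1.34198052e+00]), 'wrist_force': array([ 1.47553215, -0.28721206,  0.91356165]), 'torque': array([-0.03682961,  0.06024693, -0.06640574]), 'opening': 0.998822121151401}
0.011
scene {'fx': 491.8218984500548, 'fy': 491.8218984500548, 'cx': 324.7203057026512, 'cy': 235.86683639423214, 'dist_coeffs': array([0.00984269, 0.        , 0.        , 0.        , 0.        ]), 'R': array([[ 0.16266385,  0.98665055, -0.00782101],
       [ 0.71951516, -0.12403914, -0.68330976],
       [-0.67515806,  0.10552246, -0.73008671]]), 't': array([-0.12193093, -0.33668608,  1.35583266])}
top {'fx': 453.95589478643717, 'fy': 453.95589478643717, 'cx': 328.7028434753612, 'cy': 222.53710117029402, 'dist_coeffs': array([-0.09506038,  0.        ,  0.        ,  0.        ,  0.        ]), 'R': array([[-5.99845849e-03, -9.99981467e-01, -1.04149807e-03],
       [-9.98674822e-01,  6.04385082e-03, -5.11084397e-02],
       [ 5.11137871e-02,  7.33546045e-04, -9.98692567e-01]]), 't': array([0.04537914, 0.54381595, 1.17209113])}
```

View pics/scene0.png

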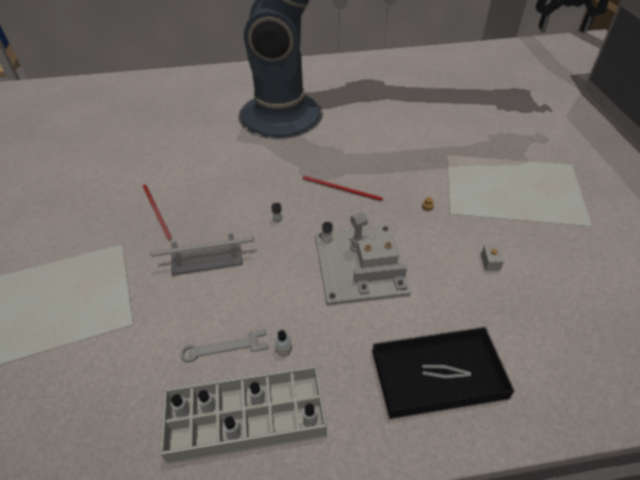

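View pics/top0.png

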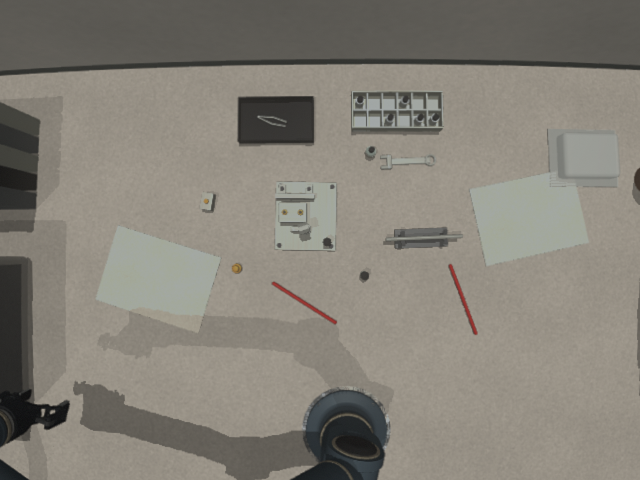

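The steel bar is probably the grey one on the rest, top (385–462, 238). The two red bars, top (273–336, 283–322) and (450–476, 265–333), look like decoys. I'll check with enlarged crops.

```bash
python3 - <<'E'
import cv2,numpy as np
a=cv2.imread("pics/top0.png");b=cv2.imread("pics/scene0.png")
c=cv2.resize(a[170:260,260:350],(400,400),interpolation=cv2.INTER_CUBIC)
d=cv2.resize(a[195:285,375:475],(400,400*90//100),interpolation=cv2.INTER_CUBIC)
e=cv2.resize(b[200:310,310:420],(400,400),interpolation=cv2.INTER_CUBIC)
g=cv2.resize(b[215:285,145:265],(400,400*70//120),interpolation=cv2.INTER_CUBIC)
o=np.zeros((600,800,3),np.uint8)
def put(i,x,y): o[y:y+i.shape[0],x:x+i.shape[1]]=i
put(cv2.resize(c,(360,360)),0,0);put(cv2.resize(e,(360,360)),400,0);put(cv2.resize(d,(266,240)),0,360);put(g,400,365)
cv2.imwrite("pics/crop0.png",o)
E
```

```text
(no output)
```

View pics/crop0.png

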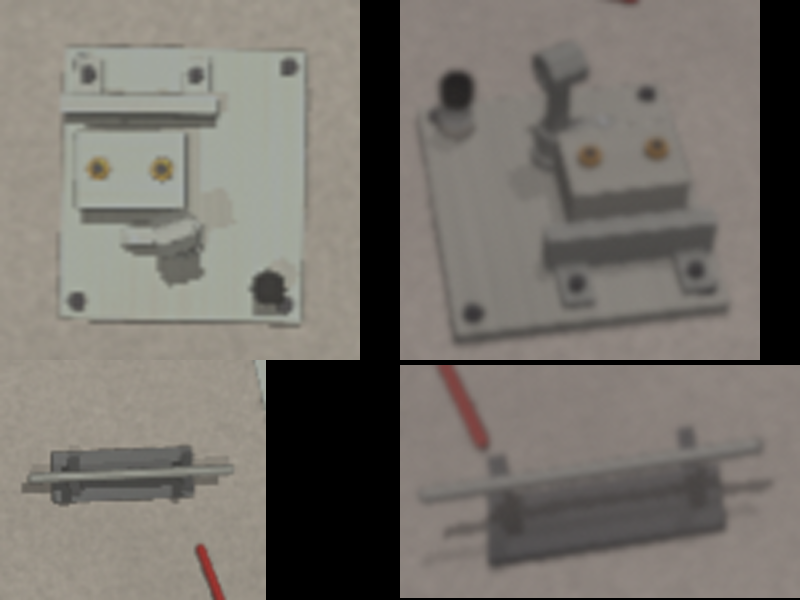

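The crops confirm it. The grey steel bar lies in the notches, and the faint lines beside it are its shadow; the red ones are decoys. The loop's hole points to image right and slightly up (−y). Next I measure.

```bash
cat > h.py <<'E'
import cv2,numpy as np
from plant import robot
def rays(f,px):
    K=np.array([[f["fx"],0,f["cx"]],[0,f["fy"],f["cy"]],[0,0,1]])
    u=cv2.undistortPoints(np.asarray(px,np.float64).reshape(-1,1,2),K,f["dist_coeffs"])[:,0]
    d=np.c_[u,np.ones(len(u))]
    return d
def toplane(f,px,z):
    d=rays(f,px)@f["R"]; c=-f["R"].T@f["t"]
    return c+d*((z-c[2])/d[:,2])[:,None]
def cloud(f):
    h,w=f["range_z"].shape
    uv=np.stack(np.meshgrid(np.arange(w),np.arange(h)),-1).reshape(-1,2)
    d=rays(f,uv)*f["range_z"].reshape(-1,1)
    return ((d-f["t"])@f["R"]).reshape(h,w,3)
E
python3 - <<'E'
from h import *
f=robot.grab_frame("top");s=robot.grab_frame("scene")
np.savez("fr.npz",**{"t_"+k:v for k,v in f.items()},**{"s_"+k:v for k,v in s.items()})
P=cloud(f);Q=cloud(s)
for n,C,(y0,y1,x0,x1) in(("top",P,(195,285,375,475)),("scene",Q,(215,285,145,265))):
    p=C[y0:y1,x0:x1].reshape(-1,3); p=p[(p[:,2]>.025)&(p[:,2]<.08)]
    print(n,len(p),np.percentile(p[:,2],[2,50,98]))
# heights over fixture
for n,C,(y0,y1,x0,x1) in(("top",P,(175,260,270,345)),("scene",Q,(200,310,310,420))):
    p=C[y0:y1,x0:x1].reshape(-1,3)
    print(n,np.histogram(p[:,2],np.arange(-.01,.12,.006)))
    for lo,hi,nm in((.046,.07,'valve/vial'),(.07,.12,'loop')):
        q=p[(p[:,2]>lo)&(p[:,2]<hi)]; print(nm,len(q),q.min(0).round(4),q.max(0).round(4),q.mean(0).round(4))
a=cv2.cvtColor(f["image"][:,:,::-1].copy(),cv2.COLOR_BGR2GRAY)
cv2.imwrite("pics/a1.png",cv2.resize(f["image"][192:252,376:472,::-1],None,fx=8,fy=8,interpolation=cv2.INTER_CUBIC))
cv2.imwrite("pics/a2.png",cv2.resize(f["image"][178:254,268:344,::-1],(600,600),interpolation=cv2.INTER_CUBIC))
E
```

```text
top 398 [0.04303257 0.04958343 0.05545788]
scene 675 [0.02895315 0.04839708 0.05296801]
top (array([  51, 1429,  742, 2020, 1068,   80,   10,   39,  182,  106,  432,
         91,    2,    0,    0,    2,    2,   17,   66,   20,    0]), array([-0.01 , -0.004,  0.002,  0.008,  0.014,  0.02 ,  0.026,  0.032,
        0.038,  0.044,  0.05 ,  0.056,  0.062,  0.068,  0.074,  0.08 ,
        0.086,  0.092,  0.098,  0.104,  0.11 ,  0.116]))
valve/vial 584 [0.4854 0.0391 0.0464] [0.6187 0.1736 0.0623] [0.5631 0.127  0.0533]
loop 107 [0.5147 0.0901 0.0816] [0.5418 0.1187 0.1077] [0.5277 0.1039 0.1007]
scene (array([  10, 5357,  682, 3060,  593,  237,  199,  250,  456,  176,  704,
         80,   15,   12,   10,   29,   37,   46,   88,    7,    0]), array([-0.01 , -0.004,  0.002,  0.008,  0.014,  0.02 ,  0.026,  0.032,
        0.038,  0.044,  0.05 ,  0.056,  0.062,  0.068,  0.074,  0.08 ,
        0.086,  0.092,  0.098,  0.104,  0.11 ,  0.116]))
valve/vial 931 [0.4851 0.0361 0.046 ] [0.613  0.1683 0.0694] [0.5635 0.1216 0.0526]
loop 224 [0.5166 0.0874 0.07  ] [0.5443 0.1184 0.1053] [0.5331 0.1014 0.0937]
```

View pics/a1.png

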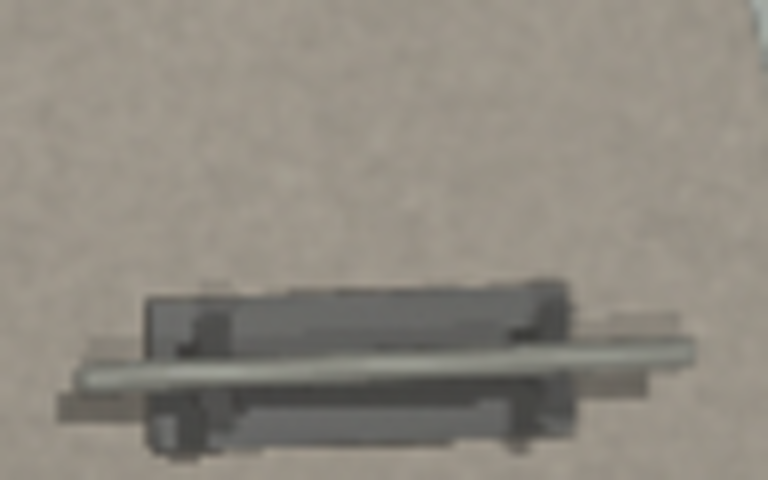

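View pics/a2.png

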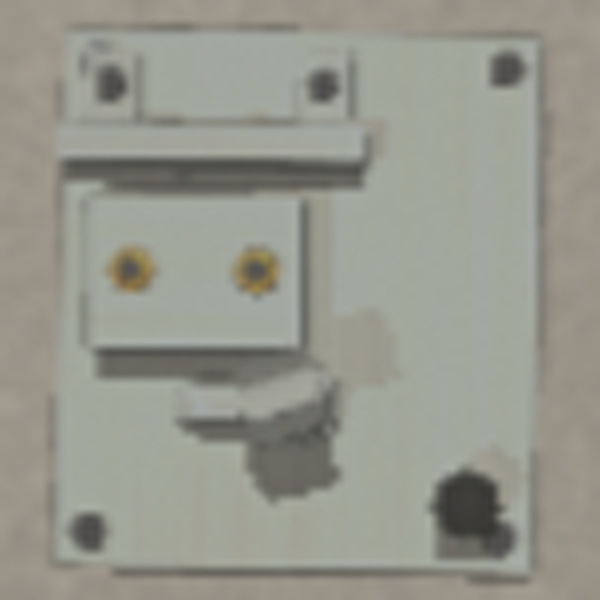

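```bash
python3 - <<'E'
from h import *
Z=np.load("fr.npz"); f={k[2:]:Z[k] for k in Z.files if k[0]=='t'}; s={k[2:]:Z[k] for k in Z.files if k[0]=='s'}
k=600/76
c=np.array([(70,32),(540,38),(530,573),(57,568)])/k+[267.5,177.5]
W=toplane(f,c,.012)[:,:2]; TL,TR,BR,BL=W
print("corners",W.round(4)); ctr=W.mean(0)
ay=(TL-TR)+(BL-BR); ax=(TL-BL)+(TR-BR); print(np.linalg.norm(ay)/2,np.linalg.norm(ax)/2)
yx=np.arctan2(ax[1],ax[0]); yy=np.arctan2(-ay[0],ay[1]); print("yaw",yx,yy)
y=(yx+yy)/2; bore=ctr+np.array([np.cos(y),np.sin(y)])*-.035; print("ctr",ctr,"bore",bore)
# loop: top mask
for n,g in(("top",f),("scene",s)):
    C=cloud(g); m=(C[...,2]>.088)&(C[...,2]<.115)&(C[...,0]>.48)&(C[...,0]<.58)&(C[...,1]>.07)&(C[...,1]<.14)
    if n=="top":
        v=np.argwhere(m)[:,::-1].astype(np.float32); X=toplane(g,v,.102)[:,:2]
    else:
        p=C[m]; p=p[p[:,2]>.098]; X=p[:,:2]
    print(n,len(X),X.mean(0), X.min(0),X.max(0)); r=cv2.minAreaRect((X*1000).astype(np.float32)); print(r)
    u=X-X.mean(0); w,V=np.linalg.eigh(u.T@u); print("pca",w,V[:,1],np.arctan2(V[1,1],V[0,1]))
# bar
for n,g,(x0,x1,y0,y1) in(("top",f,(376,472,225,250)),("scene",s,(145,265,225,275))):
    C=cloud(g); m=np.zeros(C.shape[:2],bool)
    hsv=cv2.cvtColor(g["image"],cv2.COLOR_RGB2HSV)
    sub=np.zeros_like(m); sub[y0:y1,x0:x1]=1
    m=sub&(C[...,2]>.036)&(C[...,2]<.06)&(hsv[...,2]>(120 if n=="top" else 105))
    v=np.argwhere(m)[:,::-1].astype(np.float64)
    X=toplane(g,v,.047)[:,:2]; mu=X.mean(0); w,V=np.linalg.eigh((X-mu).T@(X-mu)); d=V[:,1]; t=(X-mu)@d
    print(n,len(v),"mid",mu+d*(t.max()+t.min())/2,"len",np.ptp(t),"ang",np.arctan2(d[1],d[0]),w/len(v))
E1=toplane(f,np.array([(78,379),(695,351)])/8+[375.5,191.5],.046); print(E1,E1.mean(0),np.linalg.norm(E1[0]-E1[1]))
R1=toplane(f,np.array([(147,298),(568,283),(574,437),(150,450)])/8+[375.5,191.5],.010); print("rest",R1.round(4),R1.mean(0))
E
```

```text
corners [[0.6531 0.1793]
 [0.65   0.0225]
 [0.4721 0.0271]
 [0.4746 0.1836]]
0.15671084737589563 0.17827180511323676
yaw -0.024672751483783843 -0.0178974301205766
ctr [0.56246931 0.10313886] bore [0.52747724 0.10388378]
top 105 [0.52762255 0.10405046] [0.51463139 0.08976526] [0.54123478 0.11876092]
((527.571533203125, 104.14360046386719), (24.535932540893555, 23.712703704833984), 18.199066162109375)
pca [0.00507947 0.00564035] [-0.73375283 -0.67941651] -2.3946255288515395
scene 95 [0.53093221 0.10272724] [0.51656608 0.0886542 ] [0.54212623 0.11627629]
((530.0918579101562, 102.00973510742188), (20.15870475769043, 24.960203170776367), 23.16950798034668)
pca [0.00231316 0.00517754] [-0.26446543  0.96439517] 1.8384459048498356
top 189 mid [ 0.50377746 -0.19962922] len 0.19801902556822126 ang 1.6027062643244103 [3.31155230e-06 3.32643724e-03]
scene 469 mid [ 0.50315232 -0.20138284] len 0.19814942447110812 ang 1.6062314715703085 [2.80231958e-05 3.41437091e-03]
[[ 0.50000106 -0.10135388  0.046     ]
 [ 0.50747263 -0.29979315  0.046     ]] [ 0.50373685 -0.20057351  0.046     ] 0.19857987809127872
rest [[ 0.5269 -0.1288  0.01  ]
 [ 0.5309 -0.2684  0.01  ]
 [ 0.4802 -0.2695  0.01  ]
 [ 0.4771 -0.1292  0.01  ]] [ 0.50380547 -0.19897073  0.01      ]
```

```bash
python3 - <<'E'
from h import *
Z=np.load("fr.npz"); f={k[2:]:Z[k] for k in Z.files if k[0]=='t'}; s={k[2:]:Z[k] for k in Z.files if k[0]=='s'}
C=cloud(f); m=(C[...,2]>.03)&(C[...,2]<.045)&(C[...,0]>.49)&(C[...,0]<.545)&(C[...,1]>.08)&(C[...,1]<.16)
v=np.argwhere(m)[:,::-1].astype(float); X=toplane(f,v,.038)[:,:2]
b=np.array([.5278,.1037]); d=X-b; r=np.hypot(*d.T)
for p,q,x in sorted(zip(r,np.degrees(np.arctan2(d[:,1],d[:,0])),X.tolist())): print(round(p,4),round(q,1),np.round(x,3))
k=600/76
P=toplane(f,np.array([(245,385),(325,368),(335,402),(252,424),(178,390),(183,420)])/k+[267.5,177.5],.1025); print(P)
cv2.imwrite("pics/b1.png",cv2.resize(f["image"][218:242,286:316,::-1],None,fx=24,fy=24,interpolation=cv2.INTER_CUBIC))
cv2.imwrite("pics/b2.png",cv2.resize(s["image"][208:256,336:396,::-1],None,fx=12,fy=12,interpolation=cv2.INTER_CUBIC))
E
```

```text
0.0107 -146.0 [0.519 0.098]
0.0112 -83.0 [0.529 0.093]
0.0114 -175.8 [0.516 0.103]
0.0115 171.4 [0.516 0.105]
0.0171 93.5 [0.527 0.121]
0.0173 14.0 [0.545 0.108]
0.0174 101.9 [0.524 0.121]
0.0196 93.0 [0.527 0.123]
0.0197 85.5 [0.529 0.123]
0.0199 100.3 [0.524 0.123]
0.02 78.2 [0.532 0.123]
0.0206 35.1 [0.545 0.116]
0.0222 92.6 [0.527 0.126]
0.0222 40.5 [0.545 0.118]
0.0222 86.0 [0.529 0.126]
0.0225 99.1 [0.524 0.126]
0.0225 79.5 [0.532 0.126]
0.024 45.2 [0.545 0.121]
0.0248 92.3 [0.527 0.128]
0.0248 86.4 [0.529 0.128]
0.025 98.2 [0.524 0.128]
0.0251 80.5 [0.532 0.128]
0.0259 49.2 [0.545 0.123]
0.0273 92.0 [0.527 0.131]
0.0273 86.7 [0.529 0.131]
0.0275 97.4 [0.524 0.131]
0.0276 81.4 [0.532 0.131]
0.0279 52.6 [0.545 0.126]
0.0299 91.8 [0.527 0.134]
0.0299 86.9 [0.529 0.134]
0.03 55.5 [0.545 0.128]
0.0301 96.7 [0.524 0.134]
0.0301 82.1 [0.532 0.134]
0.0321 58.1 [0.545 0.131]
0.0324 91.7 [0.527 0.136]
0.0325 87.1 [0.529 0.136]
0.0326 96.2 [0.524 0.136]
0.0327 82.7 [0.532 0.136]
0.0343 60.3 [0.545 0.134]
0.035 91.5 [0.527 0.139]
0.035 87.3 [0.529 0.139]
0.0352 95.7 [0.524 0.139]
0.0352 83.2 [0.532 0.139]
0.0366 62.3 [0.545 0.136]
0.0376 91.4 [0.527 0.141]
0.0376 87.5 [0.529 0.141]
0.0389 64.1 [0.545 0.139]
0.0412 65.6 [0.545 0.141]
0.0436 67.0 [0.545 0.144]
0.0483 69.3 [0.545 0.149]
0.0507 70.3 [0.545 0.151]
0.0532 71.2 [0.545 0.154]
[[0.53096009 0.11502295 0.1025    ]
 [0.53602421 0.09049426 0.1025    ]
 [0.52558822 0.08747225 0.1025    ]
 [0.51900089 0.11291191 0.1025    ]
 [0.52954901 0.13556853 0.1025    ]
 [0.5203478  0.13405275 0.1025    ]]
```

View pics/b1.png

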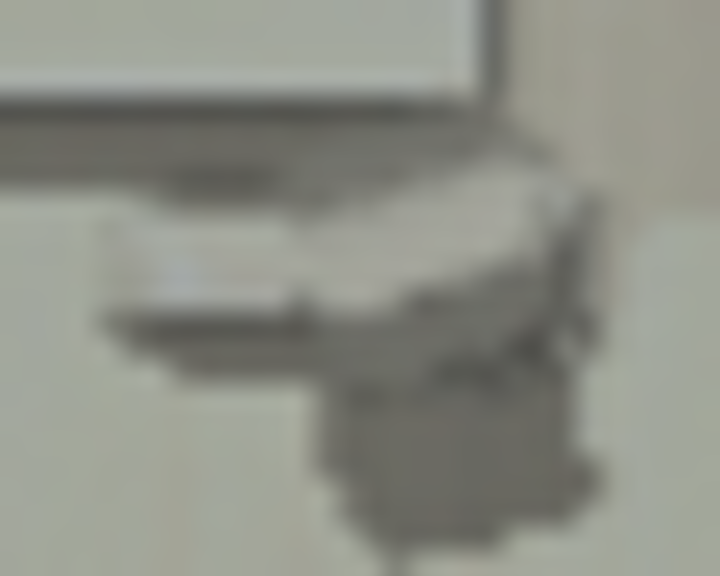

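View pics/b2.png

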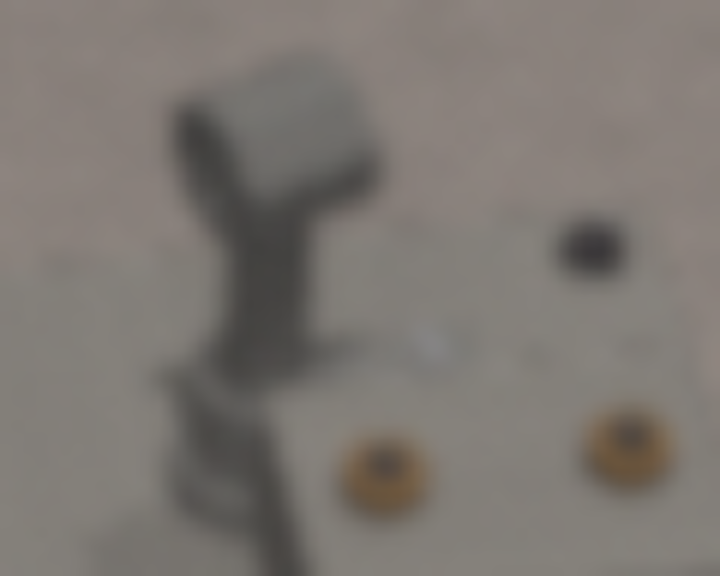

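```bash
cat >> h.py <<'E'
BORE=np.array([.5278,.1037]); A0=np.radians(-71.); ZB=.045; ZL=.09; GZ=.008
BM=np.array([.5035,-.2002]); BA=1.604; S=-.028
def pose(xy,z,psi,off=-np.pi/2):
    return [xy[0],xy[1],z-GZ],[np.pi,0,psi+off]
def grasp(z,off=-np.pi/2):
    d=np.array([np.cos(BA),np.sin(BA)]); return pose(BM+S*d,z,BA,off)
def hand(D,a,z=ZL,off=-np.pi/2):
    return pose(BORE+D*np.array([np.cos(a),np.sin(a)]),z,a+np.pi,off)
E
python3 - <<'E'
from h import *
for off in(-np.pi/2,np.pi/2):
    print(off)
    for p in [grasp(.12,off),grasp(.045,off),hand(.165,A0,.09,off),hand(.075,A0,.09,off)]+[hand(.075,A0-k,.09,off) for k in(.4,.8,1.2,1.5)]:
        q=robot.inverse_kinematics(*p); print(None if q is None else np.round(q,2))
E
```

```text
-1.5707963267948966
[-0.16  0.5   0.68  1.98 -0.43  0.81  0.79]
[-0.06  0.6   0.54  2.02 -0.49  0.66  0.84]
[-0.44  0.58  0.63  1.93 -0.47  0.79  0.78]
[-0.49  0.5   0.46  1.99 -0.33  0.72  0.51]
[-0.55  0.47  0.53  2.06 -0.37  0.7   0.15]
[-0.63  0.45  0.6   2.13 -0.4   0.68 -0.23]
[-0.71  0.42  0.63  2.18 -0.41  0.66 -0.66]
[-0.8   0.42  0.68  2.2  -0.44  0.66 -0.97]
1.5707963267948966
[-0.42  0.69  1.11  1.99 -0.77  0.96 -2.03]
[-0.4   0.86  1.1   2.03 -1.    0.93 -1.85]
[-0.72  0.8   1.11  1.94 -0.88  0.99 -2.  ]
[-0.9   0.75  1.11  2.01 -0.86  0.94 -2.14]
[ 0.71  0.77 -1.18  1.99  0.86  1.01  2.17]
[-0.23  0.39  0.08  2.11 -0.05  0.64  2.57]
[-0.37  0.37  0.2   2.16 -0.12  0.62  2.19]
[-0.42  0.36  0.21  2.18 -0.13  0.62  1.85]
```

```bash
python3 - <<'E'
from h import *
robot.grip(.6)
p,o=grasp(.16); robot.goto(p,o); print(robot.sense()["t"])
p,o=grasp(ZB); print(robot.move_straight(p,vel=.1,attitude=o,contact_N=8))
s=robot.sense();print(s["t"],s["tcp_pos"],s["tcp_rot"],p,o)
robot.grip(0,60); s=robot.sense();print(s["t"],s["opening"],s["wrist_force"],s["torque"])
p,o=grasp(.12); robot.move_straight(p,vel=.1)
s=robot.sense();print(s["t"],s["opening"],s["wrist_force"],s["torque"])
for n in("scene","top"):
    f=robot.grab_frame(n); 
    cv2.imwrite(f"pics/{n}1.png",f["image"][:,:,::-1])
E
```

```text
3.975
False
5.275 [ 0.50487447 -0.2284537   0.03759404] [ 3.14115523e+00 -1.22910038e-03  3.30970608e-02] [np.float64(0.5044295320287533), np.float64(-0.22818456664319675), 0.037] [3.141592653589793, 0, 0.033203673205103534]
5.7417 0.09375302135474854 [ 0.8619083  -0.03021346  2.38759734] [ 0.12502133 -0.05305119  0.00164436]
6.6417 0.09027684437648276 [ 0.45861039  0.26589999 -1.81886358] [-0.04457505 -0.02230965 -0.00970767]
```

```bash
python3 -c "
import cv2,numpy as np
a=cv2.imread('pics/top1.png')[180:280,330:480];b=cv2.imread('pics/scene1.png')[180:300,130:310]
cv2.imwrite('pics/c1.png',np.vstack([cv2.resize(a,(450,300),interpolation=2),cv2.resize(b,(450,300),interpolation=2)]))"
```

```text
(no output)
```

View pics/c1.png

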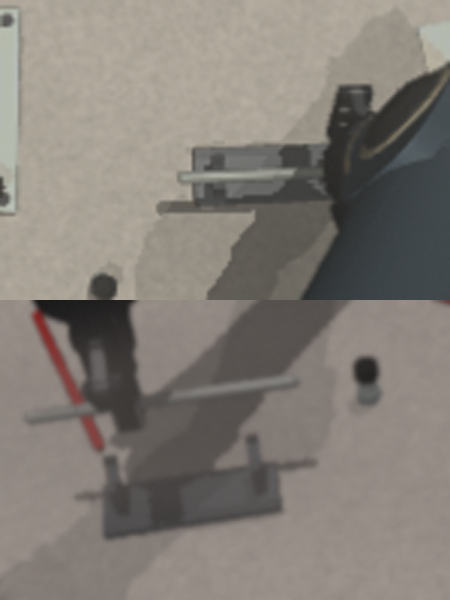

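The bar is gripped, lifted and level. I'll move to the pre-insert pose and compare the bar's tip with the loop.

```bash
python3 - <<'E'
from h import *
robot.grip(0,110)
p,o=hand(.175,A0,.13); robot.goto(p,o)
p,o=hand(.175,A0,.09); robot.move_straight(p,vel=.12)
s=robot.sense();print(s["t"],s["opening"],s["tcp_pos"],s["tcp_rot"],p,o)
for n in("scene","top"):
    f=robot.grab_frame(n); np.savez(n+"2.npz",**f)
    cv2.imwrite(f"pics/{n}2.png",f["image"][:,:,::-1])
a=cv2.imread('pics/top2.png')[190:260,275:375];b=cv2.imread('pics/scene2.png')[190:260,290:390]
cv2.imwrite('pics/c2.png',np.vstack([cv2.resize(a,(420,294),interpolation=2),cv2.resize(b,(420,294),interpolation=2)]))
E
```

```text
8.2083 0.07629170546780685 [ 0.58451797 -0.06301767  0.08192765] [3.14119452e+00 6.56838384e-04 3.29601796e-01] [np.float64(0.5847744270300025), np.float64(-0.06176575072988043), 0.08199999999999999] [3.141592653589793, 0, np.float64(0.33161255787892263)]
```

View pics/c2.png

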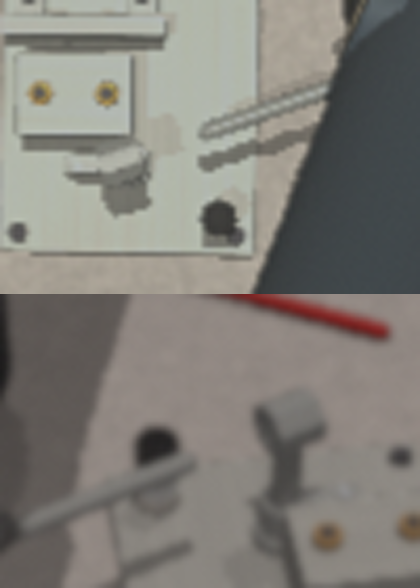

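```bash
python3 - <<'E'
from h import *
for n in("top","scene"):
    g=np.load(n+"2.npz"); C=cloud(g)
    # predicted bar line
    d=np.array([np.cos(A0+np.pi),np.sin(A0+np.pi)]); nn=np.array([-d[1],d[0]])
    r=C[...,:2]-BORE; t=r@d; l=r@nn
    m=(t>-.15)&(t<-.02)&(abs(l)<.02)&(C[...,2]>.075)&(C[...,2]<.11)
    P=C[m]; v=np.argwhere(m)[:,::-1].astype(float)
    print(n,m.sum(),"z",np.median(P[:,2]),"t",t[m].min(),t[m].max())
    if n=="top": X=toplane(g,v,.092)[:,:2]
    else: X=P[:,:2]; A=np.polyfit(t[m],P[:,2],1); print("zfit slope, at tip",A,np.polyval(A,-.04))
    rr=X-BORE; T=rr@d; L=rr@nn; B=np.polyfit(T,L,1); print("lat slope",B[0],"at tip",np.polyval(B,-.04),"at 0",B[1],"tip t",np.sort(T)[-5:])
    m2=(C[...,2]>.07)&(C[...,2]<.115)&(np.hypot(r[...,0],r[...,1])<.025); Q=C[m2]; Q=Q[Q[:,2]>.097]
    print("loop top z",np.percentile(Q[:,2],[10,50,90]),"lat",np.percentile((Q[:,:2]-BORE)@nn,[2,50,98]),"t",np.percentile((Q[:,:2]-BORE)@d,[2,50,98]))
E
```

```text
top 129 z 0.09450950861325107 t -0.12909077011323591 -0.048099258336861565
lat slope 0.007853453932428712 at tip 0.00073876137792311 at 0 0.0010528995352202585 tip t [-0.05190071 -0.05121424 -0.05040594 -0.04959781 -0.04810273]
loop top z [0.09845797 0.10195807 0.10467422] lat [-1.14760132e-02 -8.50068732e-05  1.07855776e-02] t [-1.08864036e-02  6.24467133e-05  1.23014369e-02]
scene 240 z 0.0924312579064504 t -0.13967039381540391 -0.050525391915229347
zfit slope, at tip [-0.00917098  0.09112833] 0.0914951704728538
lat slope 0.00767955998920965 at tip -0.0005093344158843151 at 0 -0.00020215201631592912 tip t [-0.05339672 -0.05312126 -0.05155433 -0.05081467 -0.05052539]
loop top z [0.09825834 0.10144291 0.10327873] lat [-0.0117783  -0.00420527  0.00610912] t [-0.01363178 -0.00256786  0.00973663]
```

Lateral error is about 1 mm and the bar is level, so I insert with a contact guard.

```bash
python3 - <<'E'
from h import *
p,o=hand(.075,A0,.09); print(robot.move_straight(p,vel=.05,attitude=o,contact_N=4))
s=robot.sense();print(s["t"],s["opening"],s["tcp_pos"],s["tcp_rot"],p,o,s["wrist_force"],s["torque"])
for n in("scene","top"):
    f=robot.grab_frame(n); np.savez(n+"3.npz",**f)
    cv2.imwrite(f"pics/{n}3.png",f["image"][:,:,::-1])
a=cv2.imread('pics/top3.png')[190:260,275:375];b=cv2.imread('pics/scene3.png')[190:260,310:410]
cv2.imwrite('pics/c3.png',np.vstack([cv2.resize(a,(420,294),interpolation=2),cv2.resize(b,(420,294),interpolation=2)]))
E
```

```text
False
10.4583 0.07673640701377347 [0.5522843  0.03254177 0.08202975] [ 3.14147019e+00 -6.45188159e-05  3.31250340e-01] [np.float64(0.5522176115842868), np.float64(0.032786106830051245), 0.08199999999999999] [3.141592653589793, 0, np.float64(0.33161255787892263)] [-1.04917546 -0.12648678 -1.03980345] [-0.04758447 -0.01205839  0.0613741 ]
```

View pics/c3.png

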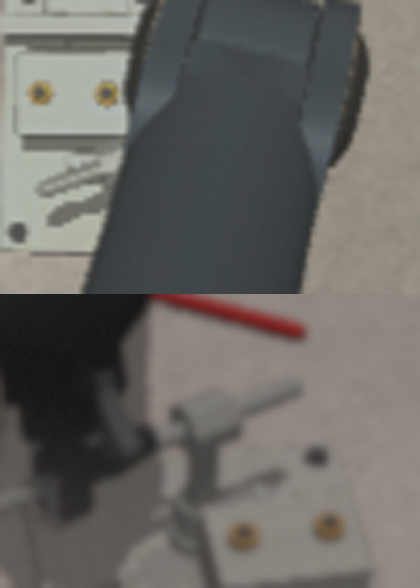

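The bar is through the loop, with about 50 mm protruding. Now I turn slowly and track the moment about the bore.

```bash
cat >> h.py <<'E'
import json,os
def mom(s,b):
    F=s["wrist_force"]-b[0]; M=s["torque"]-b[1]; r=s["tcp_pos"][:2]-BORE
    return M[2]+r[0]*F[1]-r[1]*F[0], M[2], F
def read(b,n=3):
    L=[]
    for _ in range(n):
        robot.sleep(.02); L.append(robot.sense())
    s=dict(L[-1]); s["wrist_force"]=np.mean([x["wrist_force"] for x in L],0); s["torque"]=np.mean([x["torque"] for x in L],0)
    return s,mom(s,b)
def turn(a,step,end,stop,b,D=.075,vel=.03):
    while a<end-1e-9:
        a=min(a+step,end); p,o=hand(D,A0-a,.09); robot.move_straight(p,vel=vel,attitude=o)
        s,(T,Mz,F)=read(b)
        print("%.2f a=%.3f yaw=%.3f T=%.3f Mz=%.3f F=%s"%(s["t"],a,s["tcp_rot"][2]-(A0+np.pi/2),T,Mz,F.round(1)),flush=True)
        json.dump([a],open("a.json","w"))
        if T>stop or np.linalg.norm(F)>18: print("STOP");break
    return a
E
python3 - <<'E'
from h import *
s=[];
for _ in range(5): robot.sleep(.02); s.append(robot.sense())
b=[np.mean([x["wrist_force"] for x in s],0),np.mean([x["torque"] for x in s],0)]
np.save("b.npy",b); print(b)
a=turn(0,.07,.21,.2,b); turn(a,.03,.42,.45,b)
E
```

```text
[array([ 0.02729921,  0.02328958, -1.09704477]), array([-0.00690213,  0.01079769,  0.01940088])]
11.02 a=0.070 yaw=-0.069 T=-0.025 Mz=-0.018 F=[-0.  -0.3  0.4]
11.39 a=0.140 yaw=-0.139 T=0.015 Mz=0.003 F=[ 0.3 -0.5  0. ]
11.77 a=0.210 yaw=-0.209 T=-0.057 Mz=-0.017 F=[-0.5 -0.2 -0.2]
12.07 a=0.240 yaw=-0.239 T=0.007 Mz=-0.032 F=[0.4 0.9 0.3]
12.37 a=0.270 yaw=-0.269 T=0.021 Mz=-0.090 F=[ 1.5 -0.2  0.3]
12.67 a=0.300 yaw=-0.299 T=0.054 Mz=-0.166 F=[ 3.  -0.5  0.4]
12.97 a=0.330 yaw=-0.329 T=0.180 Mz=-0.120 F=[ 4.  -0.8 -0.1]
13.27 a=0.360 yaw=-0.359 T=0.199 Mz=-0.172 F=[ 4.9 -0.9 -0.1]
13.57 a=0.390 yaw=-0.389 T=0.191 Mz=-0.198 F=[ 5.1 -1.  -0.4]
13.87 a=0.420 yaw=-0.419 T=0.166 Mz=-0.221 F=[ 5.1 -1.1  0.3]
```

```bash
python3 - <<'E'
from h import *
b=np.load("b.npy"); a=json.load(open("a.json"))[0]
turn(a,.03,.72,.4,b)
f=robot.grab_frame("scene"); cv2.imwrite('pics/c4.png',cv2.resize(f["image"][180:290,300:430,::-1],None,fx=4,fy=4,interpolation=2))
E
```

```text
14.17 a=0.450 yaw=-0.449 T=0.180 Mz=-0.217 F=[ 5.2 -1.2  0. ]
14.47 a=0.480 yaw=-0.479 T=0.189 Mz=-0.188 F=[ 5.  -0.7  0.3]
14.77 a=0.510 yaw=-0.509 T=0.218 Mz=-0.193 F=[ 5.4 -1.1 -0.3]
15.07 a=0.540 yaw=-0.539 T=0.174 Mz=-0.195 F=[ 4.8 -1.   0.5]
15.37 a=0.570 yaw=-0.569 T=0.144 Mz=-0.228 F=[ 5.  -0.4  0.6]
15.67 a=0.600 yaw=-0.599 T=0.213 Mz=-0.190 F=[ 5.4 -0.8 -0.2]
15.97 a=0.630 yaw=-0.628 T=0.188 Mz=-0.227 F=[ 5.6 -0.7  0.3]
16.27 a=0.660 yaw=-0.659 T=0.173 Mz=-0.227 F=[ 5.3 -0.9  0.2]
16.57 a=0.690 yaw=-0.688 T=0.186 Mz=-0.219 F=[ 5.5 -0.7 -0.3]
16.87 a=0.720 yaw=-0.718 T=0.201 Mz=-0.199 F=[ 5.7 -0.2 -0.4]
```

View pics/c4.png

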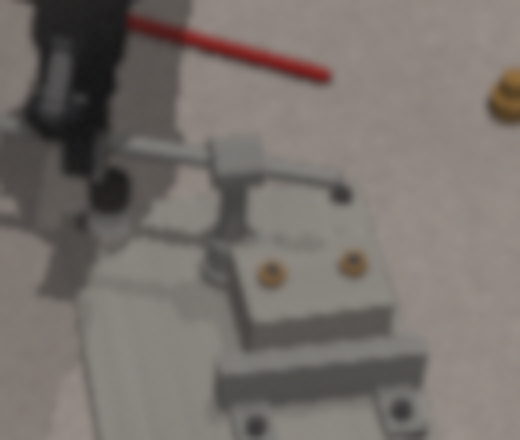

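```bash
python3 - <<'E'
from h import *
b=np.load("b.npy"); a=json.load(open("a.json"))[0]
turn(a,.02,1.2,.30,b)
E
```

```text
17.22 a=0.740 yaw=-0.738 T=0.232 Mz=-0.197 F=[ 5.7 -1.2  0.3]
17.52 a=0.760 yaw=-0.758 T=0.189 Mz=-0.225 F=[ 5.9 -0.5 -0.4]
17.82 a=0.780 yaw=-0.778 T=0.238 Mz=-0.203 F=[ 6.3 -0.4 -0. ]
18.12 a=0.800 yaw=-0.798 T=0.265 Mz=-0.139 F=[ 5.9 -0.2 -0.3]
18.42 a=0.820 yaw=-0.818 T=0.279 Mz=-0.140 F=[ 6.  -0.7 -0.7]
18.72 a=0.840 yaw=-0.838 T=0.230 Mz=-0.171 F=[ 5.7 -0.8 -0. ]
19.02 a=0.860 yaw=-0.858 T=0.259 Mz=-0.160 F=[ 6.  -0.8 -0.2]
19.32 a=0.880 yaw=-0.878 T=0.237 Mz=-0.170 F=[ 6.1 -0.5 -0.4]
19.62 a=0.900 yaw=-0.898 T=0.245 Mz=-0.167 F=[ 6.1 -0.6 -0.2]
19.92 a=0.920 yaw=-0.918 T=0.224 Mz=-0.183 F=[ 5.9 -0.9 -0.7]
20.22 a=0.940 yaw=-0.938 T=0.222 Mz=-0.179 F=[ 5.7 -1.2 -0.1]
20.52 a=0.960 yaw=-0.958 T=0.246 Mz=-0.147 F=[ 6.  -0.6  0. ]
20.82 a=0.980 yaw=-0.978 T=0.403 Mz=-0.054 F=[ 6.3 -1.8 -0.6]
STOP
```

```bash
python3 - <<'E'
from h import *
b=np.load("b.npy"); a=json.load(open("a.json"))[0]
robot.sleep(.2);s,m=read(b,5);print(m)
turn(a,.006,1.2,.56,b)
s,m=read(b,8);print(m)
E
```

```text
(np.float64(0.3954412258225335), np.float64(-0.04081273301490161), array([ 6.49557908, -1.05327991, -0.78790936]))
21.40 a=0.986 yaw=-0.984 T=0.434 Mz=-0.027 F=[ 6.8 -1.2 -0.7]
21.70 a=0.992 yaw=-0.990 T=0.493 Mz=-0.011 F=[ 7.2 -1.7 -0.6]
22.00 a=0.998 yaw=-0.996 T=0.554 Mz=0.056 F=[ 7.1 -1.7 -1. ]
22.30 a=1.004 yaw=-1.002 T=0.548 Mz=0.034 F=[ 7.6 -1.4 -0.7]
22.60 a=1.010 yaw=-1.008 T=0.585 Mz=0.054 F=[ 7.3 -2.2 -1.2]
STOP
(np.float64(0.5199125530541473), np.float64(0.035556549374335826), array([ 7.05784218, -1.51652044, -0.89122836]))
```

```bash
python3 - <<'E'
from h import *
b=np.load("b.npy"); a=json.load(open("a.json"))[0]
for k in range(6):
    a=turn(a,.005,a+.0049,5,b)
    s,m=read(b,8);print("avg",m[0])
    if m[0]>.68: break
E
```

```text
23.03 a=1.015 yaw=-1.012 T=0.531 Mz=0.045 F=[ 6.8 -1.9 -1.1]
avg 0.57263749223168
23.47 a=1.020 yaw=-1.017 T=0.587 Mz=0.035 F=[ 7.4 -2.6 -1.2]
avg 0.5675693799500061
23.90 a=1.025 yaw=-1.022 T=0.558 Mz=0.043 F=[ 7.5 -1.7 -0.8]
avg 0.5664830601734393
24.33 a=1.030 yaw=-1.027 T=0.565 Mz=0.071 F=[ 7.1 -1.7 -1.1]
avg 0.6152007097650648
24.77 a=1.034 yaw=-1.032 T=0.575 Mz=0.082 F=[ 7.3 -1.5 -1. ]
avg 0.6046892340293668
25.20 a=1.039 yaw=-1.037 T=0.656 Mz=0.099 F=[ 7.6 -2.5 -1.2]
avg 0.6166535401416342
```

```bash
python3 - <<'E'
from h import *
b=np.load("b.npy"); a=json.load(open("a.json"))[0]
for k in range(8):
    a=turn(a,.006,a+.0059,5,b)
    s,m=read(b,8);print("avg",m[0])
    if m[0]>.69: break
f=robot.grab_frame("scene"); cv2.imwrite('pics/c5.png',cv2.resize(f["image"][180:290,300:430,::-1],None,fx=4,fy=4,interpolation=2))
E
```

```text
25.63 a=1.045 yaw=-1.043 T=0.650 Mz=0.132 F=[ 7.5 -1.9 -1.4]
avg 0.6301961016496296
26.07 a=1.051 yaw=-1.049 T=0.721 Mz=0.134 F=[ 8.4 -2.3 -1. ]
avg 0.6674835089890356
26.50 a=1.057 yaw=-1.054 T=0.696 Mz=0.125 F=[ 7.8 -2.6 -0.9]
avg 0.6852162244714493
26.93 a=1.063 yaw=-1.060 T=0.638 Mz=0.118 F=[ 7.8 -1.7 -1.1]
avg 0.692903992079888
```

View pics/c5.png

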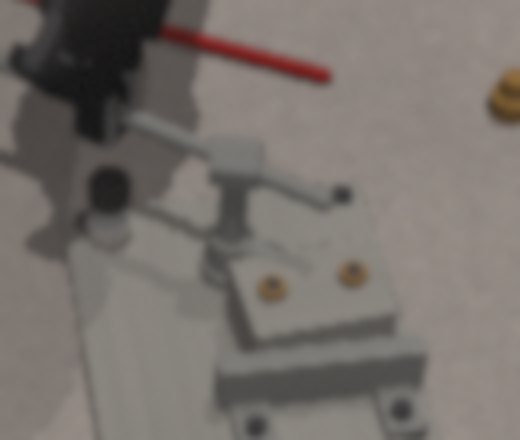

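The block is against the fence with about 0.69 N m averaged, inside the 0.6–0.9 band, so I stop tightening. Next I back off through the play and check that the load is gone.

```bash
python3 - <<'E'
from h import *
b=np.load("b.npy"); a=json.load(open("a.json"))[0]
for k in (.02,.04,.06,.09,.15,.22,.28,.31):
    p,o=hand(.075,A0-(a-k),.09); robot.move_straight(p,vel=.03,attitude=o)
    s,(T,Mz,F)=read(b,4); print("%.2f %.3f T=%.3f Mz=%.3f"%(s["t"],a-k,T,Mz),F.round(1))
    json.dump([a-k],open("a2.json","w"))
    if T<-.12: print("STOP");break
for n in("scene","top"):
    f=robot.grab_frame(n); np.savez(n+"6.npz",**f)
    cv2.imwrite(f"pics/{n}6.png",f["image"][:,:,::-1])
a=cv2.imread('pics/top6.png')[190:260,255:355];b=cv2.imread('pics/scene6.png')[190:260,310:410]
cv2.imwrite('pics/c6.png',np.vstack([cv2.resize(a,(420,294),interpolation=2),cv2.resize(b,(420,294),interpolation=2)]))
E
```

```text
27.43 1.043 T=0.468 Mz=-0.017 [ 7.1 -1.7 -1.3]
27.75 1.023 T=0.359 Mz=-0.078 [ 6.7 -1.  -0.6]
28.07 1.003 T=0.229 Mz=-0.151 [ 5.8 -0.9 -0.3]
28.38 0.973 T=0.098 Mz=-0.240 [ 5.1 -0.7  0.4]
28.75 0.913 T=-0.014 Mz=-0.239 [ 3.2 -0.6  0.3]
29.14 0.843 T=0.004 Mz=-0.068 [ 0.9 -0.4  0.3]
29.51 0.783 T=-0.030 Mz=-0.024 [-0.   0.1  0.7]
29.82 0.753 T=-0.047 Mz=-0.050 [-0.1 -0.4  0.3]
```

View pics/c6.png

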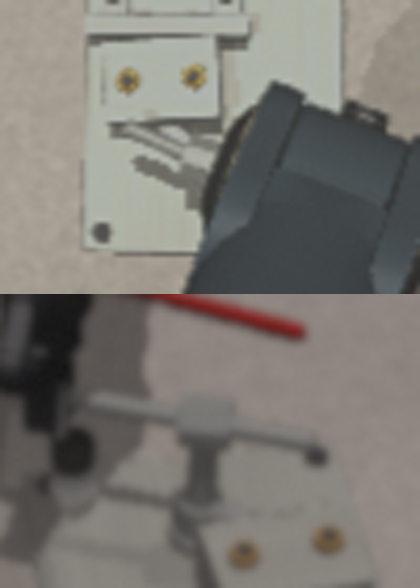

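```bash
python3 - <<'E'
from h import *
b=np.load("b.npy"); a=.69
p,o=hand(.075,A0-a,.09); robot.move_straight(p,vel=.03,attitude=o)
s,(T,Mz,F)=read(b,6); print(s["t"],T,Mz,F)
for D in(.10,.13,.155,.18):
    p,o=hand(D,A0-a,.09); r=robot.move_straight(p,vel=.06,contact_N=3)
    s,(T,Mz,F)=read(b,3); print(s["t"],D,r,T,Mz,F)
    if r: break
for n in("scene","top"):
    f=robot.grab_frame(n); np.savez(n+"7.npz",**f)
    cv2.imwrite(f"pics/{n}7.png",f["image"][:,:,::-1])
a=cv2.imread('pics/top7.png')[180:270,265:395];b=cv2.imread('pics/scene7.png')[180:270,280:410]
cv2.imwrite('pics/c7.png',np.vstack([cv2.resize(a,(420,291),interpolation=2),cv2.resize(b,(420,291),interpolation=2)]))
E
```

```text
30.3333 0.018049902082382763 0.0011986206989481156 [ 0.17369403 -0.17551025 -0.22819731]
30.95 0.1 False -0.032455351358811356 -0.020883929875900358 [ 0.01075567  0.35976098 -0.25469646]
31.65 0.13 False 0.010639356514132003 -0.037503916552584865 [0.43650274 0.10815982 0.06128975]
32.2667 0.155 False -0.09649432722411089 -0.015482148558162715 [-0.33751559  0.59037662 -0.09326861]
32.8833 0.18 False 0.14516544734066164 -0.044041396449045894 [ 0.95059746 -0.46025087 -0.41587597]
```

View pics/c7.png

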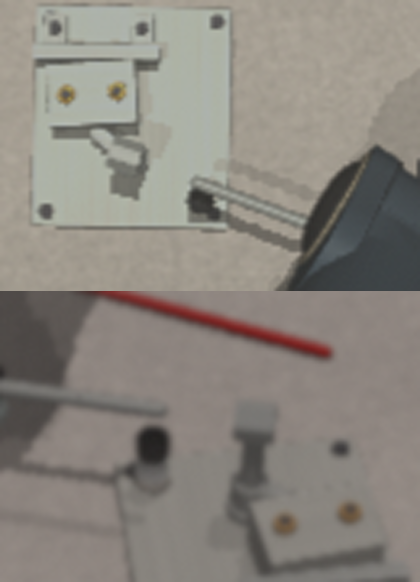

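The bar is out cleanly and the block sits at the fence. Now I move above the rest and check how the bar sits in the grip.

```bash
python3 - <<'E'
from h import *
p,o=hand(.18,A0-.69,.125); robot.move_straight(p,vel=.12)
p,o=grasp(.10); robot.goto(p,o)
s=robot.sense(); print(s["t"],s["tcp_pos"],s["tcp_rot"],p,o)
d=np.array([np.cos(BA),np.sin(BA)]); nn=np.array([-d[1],d[0]])
for n in("top","scene"):
    f=robot.grab_frame(n); C=cloud(f); r=C[...,:2]-BM; t=r@d; l=r@nn
    m=(abs(t)<.14)&(abs(l)<.03)&(C[...,2]>.08)&(C[...,2]<.115)&(t>0.02)
    P=C[m]; v=np.argwhere(m)[:,::-1].astype(float)
    X=toplane(f,v,.102)[:,:2] if n=="top" else P[:,:2]
    T=(X-BM)@d; L=(X-BM)@nn; B=np.polyfit(T,L,1); A=np.polyfit(t[m],P[:,2],1)
    print(n,m.sum(),"lat",B,"z",A,"tip",np.sort(T)[-4:])
    cv2.imwrite(f"pics/{n}8.png",f["image"][:,:,::-1])
E
```

```text
34.1417 [ 0.50358887 -0.22794417  0.09086546] [-3.14029728e+00  2.16480953e-03  3.18086261e-02] [np.float64(0.5044295320287533), np.float64(-0.22818456664319675), 0.092] [3.141592653589793, 0, 0.033203673205103534]
top 135 lat [0.00031693 0.00100135] z [-0.00854295  0.10304719] tip [0.09689531 0.09910131 0.09921007 0.09931868]
scene 227 lat [ 0.00274102 -0.0020385 ] z [-0.00519644  0.10136629] tip [0.097711   0.09798388 0.09832236 0.09853937]
```

The bar hasn't slipped: its angle error is below 0.003 rad and its tip is at 0.099 m. I lower it, release and retreat.

```bash
python3 - <<'E'
from h import *
p,o=grasp(.0455); r=robot.move_straight(p,vel=.06,attitude=o,contact_N=8)
s=robot.sense(); print(r,s["t"],s["tcp_pos"],s["wrist_force"])
robot.grip(.5); 
p,o=grasp(.16); robot.move_straight(p,vel=.12)
robot.move_joints([-1.371,0.469,-0.049,1.532,0.024,1.141,-0.082]); robot.sleep(.3)
print(robot.sense()["t"])
d=np.array([np.cos(BA),np.sin(BA)])
for n in("top","scene"):
    g=robot.grab_frame(n); cv2.imwrite(f"pics/{n}9.png",g["image"][:,:,::-1]); C=cloud(g)
    x0,x1,y0,y1=(376,472,225,250) if n=="top" else (145,265,225,275)
    hsv=cv2.cvtColor(g["image"],cv2.COLOR_RGB2HSV); sub=np.zeros(C.shape[:2],bool); sub[y0:y1,x0:x1]=1
    m=sub&(C[...,2]>.036)&(C[...,2]<.06)&(hsv[...,2]>(120 if n=="top" else 105))
    v=np.argwhere(m)[:,::-1].astype(float); X=toplane(g,v,.047)[:,:2]; mu=X.mean(0); w,V=np.linalg.eigh((X-mu).T@(X-mu)); e=V[:,1]; t=(X-mu)@e
    A=np.polyfit(t,C[m][:,2],1)
    print(n,len(v),"mid",mu+e*(t.max()+t.min())/2,"ang",np.arctan2(e[1],e[0]),"ztop",np.median(C[m][:,2]),"slope",A[0])
a=cv2.imread('pics/top9.png')[170:260,265:475];b=cv2.imread('pics/scene9.png')[190:310,145:425]
cv2.imwrite('pics/c9.png',np.vstack([cv2.resize(a,(700,300),interpolation=2),cv2.resize(b,(700,300),interpolation=2)]))
E
```

```text
True 35.1667 [ 0.50494869 -0.22813436  0.03743687] [-0.74129359 -0.01590628  4.09736298]
40.3583
top 188 mid [ 0.50373695 -0.19963076] ang 1.602863008998367 ztop 0.04989674717774115 slope -0.0016769027989105073
scene 472 mid [ 0.50324176 -0.20137981] ang 1.6065579297751056 ztop 0.04868089952695296 slope 1.815409427967763e-05
```

View pics/c9.png

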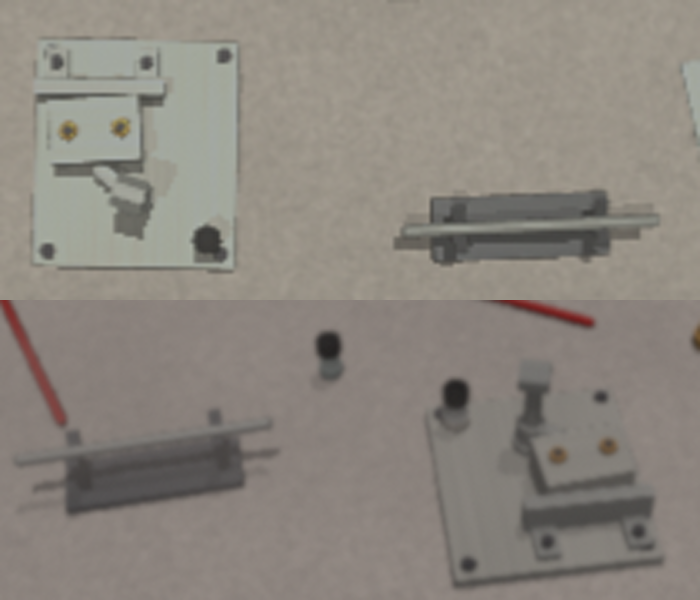

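The block looks slightly yawed, so I'll measure it against the fence.

```bash
python3 - <<'E'
from h import *
Z=np.load("fr.npz"); f0={k[2:]:Z[k] for k in Z.files if k[0]=='t'}
cal={k:f0[k] for k in("fx","fy","cx","cy","dist_coeffs","R","t")}
for nm in("top0","top7","top9"):
    im=cv2.imread(f"pics/{nm}.png"); 
    hsv=cv2.cvtColor(im,cv2.COLOR_BGR2HSV); m=((hsv[...,1]>90)&(hsv[...,0]>8)&(hsv[...,0]<32)).astype(np.uint8); m[:178]=0;m[254:]=0;m[:,:268]=0;m[:,344:]=0
    m=cv2.morphologyEx(m,cv2.MORPH_CLOSE,np.ones((5,5)))
    n,_,st,c=cv2.connectedComponentsWithStats(m); i=[k for k in range(1,n) if st[k,4]>8]
    X=toplane(cal,c[i],.058)[:,:2]; X=X[np.argsort(X[:,1])]
    d=X[-1]-X[0]; print(nm,X.round(4).tolist(),"yaw",np.arctan2(-d[0],d[1]),"mid",X.mean(0))
    cv2.imwrite(f"pics/v{nm}.png",cv2.resize(im[185:240,270:325],(550,550),interpolation=cv2.INTER_CUBIC))
a=np.hstack([cv2.resize(cv2.imread(f"pics/v{k}.png"),(400,400)) for k in("top0","top9")]); cv2.imwrite("pics/v.png",a)
E
```

```text
top0 [[0.5687, 0.1137], [0.5689, 0.1535]] yaw -0.005802844270869278 mid [0.56882509 0.13360237]
top7 [[0.5798, 0.1117], [0.5769, 0.1511]] yaw 0.07391364011822013 mid [0.57832303 0.13139427]
top9 [[0.5798, 0.1117], [0.5765, 0.1514]] yaw 0.08280827604794215 mid [0.57813623 0.13151931]
```

View pics/v.png

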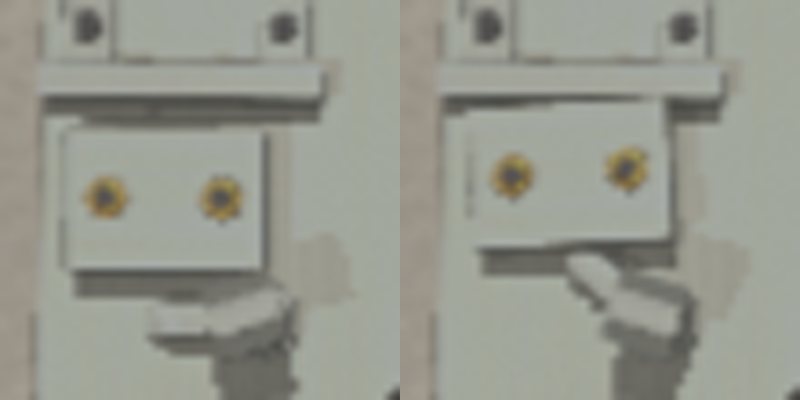

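```bash
python3 - <<'E'
from h import *
def y(im,cal):
    hsv=cv2.cvtColor(im,cv2.COLOR_RGB2HSV); m=((hsv[...,1]>90)&(hsv[...,0]>8)&(hsv[...,0]<32)).astype(np.uint8); m[:178]=0;m[254:]=0;m[:,:268]=0;m[:,344:]=0
    m=cv2.morphologyEx(m,cv2.MORPH_CLOSE,np.ones((5,5)))
    n,_,st,c=cv2.connectedComponentsWithStats(m); X=toplane(cal,c[[k for k in range(1,n) if st[k,4]>8]],.058)[:,:2]; X=X[np.argsort(X[:,1])]; d=X[-1]-X[0]
    return X.mean(0).round(4),np.arctan2(-d[0],d[1]).round(4)
p9=cv2.imread("pics/top9.png")[:,:,::-1]; p7=cv2.imread("pics/top7.png")[:,:,::-1]
for i in range(3):
    f=robot.grab_frame("top"); im=f["image"]
    e=lambda A,B: round(float(np.abs(A[190:240,270:312].astype(int)-B[190:240,270:312]).mean()),3)
    print(robot.sense()["t"],y(im,f),"vs9",e(im,p9),"7 vs9",e(p7,p9)); robot.sleep(.6)
g=np.load("scene7.npz"); s=robot.grab_frame("scene")
A=g["image"][215:300,340:415].astype(int);B=s["image"][215:300,340:415].astype(int); print("scene 7 vs now",abs(A-B).mean())
cv2.imwrite("pics/w.png",cv2.resize(s["image"][205:275,340:410,::-1],(560,560),interpolation=cv2.INTER_CUBIC))
# finger geometry in top
C=cloud(f); m=(C[...,2]>.028)&(C[...,2]<.046)&(C[...,0]>.49)&(C[...,0]<.56)&(C[...,1]>.08)&(C[...,1]<.16)
X=toplane(f,np.argwhere(m)[:,::-1].astype(float),.038)[:,:2]-BORE; r=np.hypot(*X.T); k=(r>.015)&(r<.039); print("finger ang",np.degrees(np.median(np.arctan2(X[k,1],X[k,0]))),k.sum())
E
```

```text
40.5083 (array([0.5781, 0.1315]), np.float64(0.0828)) vs9 0.435 7 vs9 9.22
41.1583 (array([0.5781, 0.1315]), np.float64(0.0828)) vs9 0.427 7 vs9 9.22
41.8083 (array([0.5784, 0.1318]), np.float64(0.0697)) vs9 0.421 7 vs9 9.22
scene 7 vs now 4.065830065359477
finger ang 49.15654049048169 41
```

View pics/w.png

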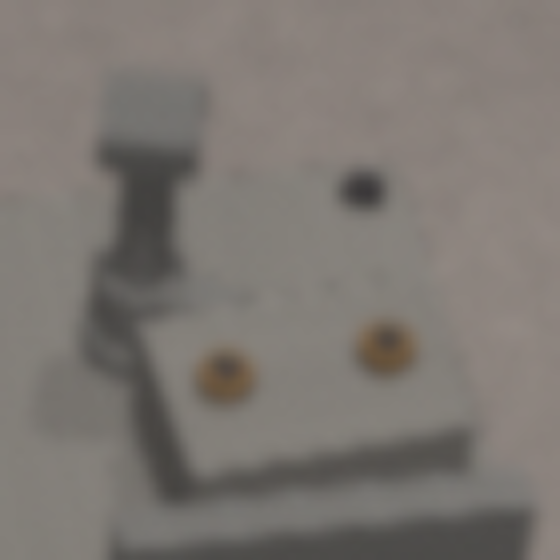

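```bash
python3 - <<'E'
from plant import robot
print(robot.close_job(), robot.sense()["t"])
E
```

```text
the job is handed in; nothing more can be done
the job is handed in; nothing more can be done
```

I finished the job and handed it in at about 42 s; no verdict was reported. The clamp is tightened and the bar is back in its rest, but the valve block sits slightly skewed against the fence.

- **Tightening:** I took the grey steel bar from its rest, put it through the loop and turned clockwise. Torque rose at the fence and I stopped at about 0.69 N m, averaged and measured. My reading for plain screw friction was about 0.19 N m against the stated 0.25, so the true torque may be about 0.75.
- **Removing the bar:** I backed off until the bar was free of load, drew it out with no contact and laid it back.
- **Bar at the end:** Its middle is at (0.5037, −0.1996), which is where it was at the start. It is level and within 0.003 rad of its original direction. The arm is back at its start pose, touching nothing.
- **Bystanders:** Nothing near the rest or fixture looked moved in the last pictures. I did not measure how far each bystander moved.
- **Clamp at the end:** The block stands upright and did not move over the last checks.

**Not as hoped:** The block is skewed by about 0.07–0.1 rad, so its −y corner is against the fence rather than the whole face. From the geometry the finger is still on the block. I estimate it presses with about 7 N, but I could not measure that after letting go.

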